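# Free the seized interlock bolt and start the rig

### The arm

A 6-joint arm with a two-finger parallel gripper is mounted at the origin on a cart in front of the work surface, level with it; the furniture and walls round the work are solid. World frame = base frame: x ahead of the robot, y to its left, z up, the work surface at z = 0. Lengths are in mm, angles in rad, forces in N, time in s.
With the tool pointing down it reaches from about 400 to 925 mm from the base axis. Payload 12.5 kg.
Tool frame: the origin (TCP) lies at the centre of the arm's flange, where the gripper is bolted on; the fingertips stand 190 mm ahead of it and the grasp point (between the pads) lies 171 mm ahead of it; z points along the fingers, y is the line along which they close (so a half turn about z gives the same grasp; the last joint's range is limited). The gripper opens to 95 mm and grips with 3 to 60 N. Pads are 20 mm wide; open, the fingers measure 119 mm over their backs; the gripper's body (75 mm by 180 mm) begins 59 mm behind the grasp point.
Start: joints at [1.195, 0.491, 1.559, -0, 1.092, -0.106], TCP at [166.563, 602.397, 404.761] pointing down, gripper open.
Joint ranges: [-3.1, 3.1], [-0.84, 2.19], [0.05, 2.79], [-1.13, 4.28], [0.06, 2.93], [-2.69, 2.69]. Speed limits (rad/s): [2.22, 2.22, 2.79, 3.14, 3.14, 3.14].

### API

Orientations are given as [roll, pitch, yaw] about the fixed x, y, z axes, in that order (R = Rz(yaw) Ry(pitch) Rx(roll)).
In Python, from cell import env, read_camera, search_frame, cut_out gives the robot as it stands. The module is installed in compiled form; this text tells all that it offers.
- The arm moves only by the tool move_arm, never from a script. Its argument "commands" is a list of rows, each a list of 3 entries, a list of its own where there are three numbers: the shift along the world's x, y, z normalised to -1 to 1, where 1 is 0.03 m, then the turn about the world's z normalised to -1 to 1, where 1 is 0.08 rad, then the opening, from -1 (shut) to 1 (fully open), so that 0 is half open. A call has 1 to 20 rows; each row shifts and turns the commanded pose from where the row before left it; what a row does not reach is not made up. A row lasts 1/12 s, in which the tool goes at most 41.7 mm and 7.16 degrees, less where a joint would pass 70% of its speed; a pose out of reach is approached as far as the arm can. A call with a number of a shift or a turn outside -1 to 1 is refused whole. A call with a gripper value outside its range is refused whole. The fingers move at their own pace and stop on an object; the grip force is fixed at half the most. Time passes only in rows, so rows that do not move let the fingers close. It gives the time, the measured TCP pose, the force, the opening and the grip force at its end, in the units of the state.
- env.state(): the state, without advancing time (a new reading comes with each control period).
- read_camera(name): name is "scene" or "top"; returns a dict with "image" (384x512x3 uint8, red, green, blue), "fx", "fy", "cx", "cy" (pixels), "rvec" (rotation vector, rad) and "tvec" (3), from world to camera coordinates, as OpenCV has them. Camera axes: x right, y down, z forward; pixel columns grow to the right and rows downward; lengths in mm; the calibration is good to about 2 mm. A picture is of the moment at which its call begins. There is no depth.
- env.job_done(): hands the job in; it is judged then, once.
Trained networks look in a picture, given as the dict that the camera call returned (one of the last four; its "shot" number tells which), for a name from the list of things; names that differ only in an ending like _2 or _b are one class to them, and where a whole thing is asked for, a point or a joint stands for the part that bears it (a point fixed in the world has none). Each returns a list of dicts, best first, with "confidence" (0 to 1); they miss things now and then, are a little off and sometimes report something else, mostly with a low value. They report only what shows in the picture. A call takes as long as a camera call.
- search_frame(thing, picture): "at" ([column, row] in pixels, amid what is visible of it).
- cut_out(thing, picture): "region" (384x512 bool, what is visible of it) and "at" ([column, row] in pixels, amid what is visible of it).
The state is a dict: "t": time; "joints": joint angles; "qvel": joint speeds; "tau": joint torques, N m; "eef_pos": TCP position; "tcp_rot": TCP orientation; "ft_force": force on the tool from outside, world axes, zero at the start; "moment": the same for the moment, N m; "opening": opening from 0.0 (shut) to 1.0 (fully open); "grip_force": force on a finger pad.
Only numpy, scipy, OpenCV 4.12 (cv2) and the standard library are available. Lean on these libraries where they do the work, as an engineer would, in place of code of your own. Each camera call takes 0.05 s, during which the arm holds its last target. There are 200 camera calls.

### The job

The rusted slide bolt of the interlock unit has seized in its guide: work it free with short back-and-forth strokes of its upright knob until it runs, and push it fully home into the key switch box. Only then turn the key clockwise from off all the way to start, hold it there for about half a second and let go so that it springs back to run. Leave the bolt home and the loose things round about where they are.

Things in the scene. Friction and masses are not known exactly. Their poses are not given: they have to be found in the camera images.
- unit: Interlock unit fixed to the bench: aluminium plate 210x100x8 mm; on it a grey bolt housing (x -100 to -5 mm, 88 wide, screw heads 2.5 mm proud) and a grey key switch box (x 35 to 95 mm, 72 wide), both centred on y=0, flat tops 38 mm above the bench. Origin at bench level; +x is the way the bolt slides home (housing to switch box), z up.
- knob (a point): The bolt's upright knob: a round vertical post, diameter 16 mm, standing out of a slot in the housing's top (unit's y=0), from 38 to 83 mm above the bench; moves with the bolt. Point on its axis 61 mm above the bench, half-way up the part that stands out; at bolt=0 it lies at x=-68 mm of the unit. Axes as the unit's.
- bolt (a joint): Bolt along the unit's +x, m: near 0 at start, 0.045 = stop, fully home (tip in switch box). Needs 5 N, 8 to 13 N where it grinds. Seized: jams hard 7 to 8 mm either side of 0 (the first stroke may catch sooner); 100 N does not clear it. A stroke on to the front jam, then back to the rear jam, loosens it a step; after 2 to 4 such pairs a forward stroke runs to the stop. Stays where left.
- key_bow (a point): Centre of the key's bow, an upright plate 26 wide, 9 thick, 26 mm high on top of the switch box (unit x=65 mm, y=0); 66 mm above the bench, bow from 53 to 79 mm, collar below it up to 43 mm. The key turns about the vertical through this point. Site x axis along the bow's width, y across its 9 mm (grasp so); turns with the key; at off x is the unit's x axis.
- key (a joint): Angle of the key in rad, growing clockwise seen from above (the bow turns by minus this angle about z): 0 = off, 0.7 = run, 1.3 = start (end stop). From off to run it stays where it is left; beyond run a spring (0.1 to 0.2 N m) pushes it back to run when let go.
- spare_stop_mid (a point): Bystander: black stop block 40 x 85 x 49 mm with a thumb screw; point at its middle, 14 mm above the bench.
- driver_mid (a point): Bystander: screwdriver 213 mm long, 26 mm thick; point at its middle, 11 mm above the bench.
- felt_pen_mid (a point): Bystander: felt marker 131 mm long, 14 mm thick; point at its middle, 7 mm above the bench.

How it is judged:
By the outcome, as a careful person would: the job done as asked, in the order asked, and still so for the second after the job is handed in, with the robot touching nothing.
It also fails if it takes over 56 s, if anything falls off the work surface, if the arm or the gripper's body presses on something with over 40 N, if the wrist force passes 120 N, or if a joint passes its speed limit or range.

## Working session

There is one attempt and no reset: what is moved stays moved. The work goes in short steps, Python scripts to look and compute and a tool call to move; the robot and the scene stay as the last step left them, time stands still between calls to the robot, and variables do not carry over. Pictures are saved under pics/ and viewed, at most 10 in all, crops included, and the job is handed in when it is done.

Besides the shell and the picture viewer there is one more tool, called after "Emit:" as name(argument=value, ...), one argument or row to a line, values as JSON. move_arm: Moves the arm, as the interface text tells. Its arguments: {"type":"object","properties":{"commands":{"type":"array","items":{"type":"array"}}},"required":["commands"]}

```bash
mkdir -p pics; cat > h.py <<'E'
import numpy as np, cv2
from cell import env, read_camera, search_frame, cut_out
def ray(p,uv):
    R,_=cv2.Rodrigues(np.array(p["rvec"],float)); t=np.array(p["tvec"],float).ravel()
    d=R.T@np.array([(uv[0]-p["cx"])/p["fx"],(uv[1]-p["cy"])/p["fy"],1.]); return -R.T@t,d
def at_z(p,uv,z):
    c,d=ray(p,uv); return c+d*(z-c[2])/d[2]
def proj(p,X):
    K=np.array([[p["fx"],0,p["cx"]],[0,p["fy"],p["cy"]],[0,0,1.]])
    return cv2.projectPoints(np.array(X,float).reshape(-1,3),np.array(p["rvec"],float),np.array(p["tvec"],float),K,None)[0].reshape(-1,2)
E
python3 - <<'E'
from h import *
Z=dict(unit=38,knob=61,key_bow=66,spare_stop_mid=14,driver_mid=11,felt_pen_mid=7)
for c in("scene","top"):
    p=read_camera(c); cv2.imwrite(f"pics/{c}0.png",cv2.resize(p["image"][:,:,::-1],(800,600)))
    print(c,ray(p,(p["cx"],p["cy"])))
    for n,z in Z.items():
        for r in search_frame(n,p)[:2]: print(n,np.round(r["at"]),round(r["confidence"],2),np.round(at_z(p,r["at"],z)))
s=env.state(); print(s)
E
```

```text
scene (array([ 239.81343792, -447.14150796,  426.15453737]), array([ 0.3923689 ,  0.8165696 , -0.42339193]))
unit [231. 201.] 0.74 [516. 281.  38.]
unit [214. 175.] 0.49 [534. 433.  38.]
knob [218. 175.] 0.58 [525. 377.  61.]
key_bow [251. 189.] 0.51 [553. 261.  66.]
spare_stop_mid [306. 202.] 0.62 [679. 246.  14.]
driver_mid [249. 285.] 0.6 [448.  44.  11.]
felt_pen_mid [277. 180.] 0.45 [684. 395.   7.]
top (array([479.84988791, 235.80849613, 929.55374801]), array([ 0.11217625, -0.00965371, -0.99364143]))
unit [198. 218.] 0.55 [527. 336.  38.]
knob [172. 215.] 0.67 [531. 383.  61.]
spare_stop_mid [251. 146.] 0.76 [676. 238.  14.]
driver_mid [345. 260.] 0.83 [453.  45.  11.]
driver_mid [175. 148.] 0.66 [669. 391.  11.]
felt_pen_mid [174. 145.] 0.57 [676. 393.   7.]
{'t': 0.7, 'joints': array([ 1.19535831e+00,  4.90903166e-01,  1.55890020e+00,  4.12390959e-06,
        1.09171299e+00, -1.05601119e-01]), 'qvel': array([ 0.00144248,  0.00095115,  0.00075362, -0.00046023, -0.00125892,
        0.00078646]), 'tau': array([ 2.79921864e-03, -6.12350035e+01, -2.58405071e+01,  6.94783288e-02,
        4.44875273e-02, -3.52089489e-05]), 'eef_pos': array([166.58719298, 602.38945883, 404.75890493]), 'tcp_rot': array([3.14151640e+00, 4.40225769e-06, 2.87175385e+00]), 'ft_force': array([ 0.04092556, -0.09618405, -0.04579006]), 'moment': array([-0.0154599 , -0.03464651,  0.02389253]), 'grip_force': 0.0, 'opening': 1.0010043575951175}
```

View pics/top0.png

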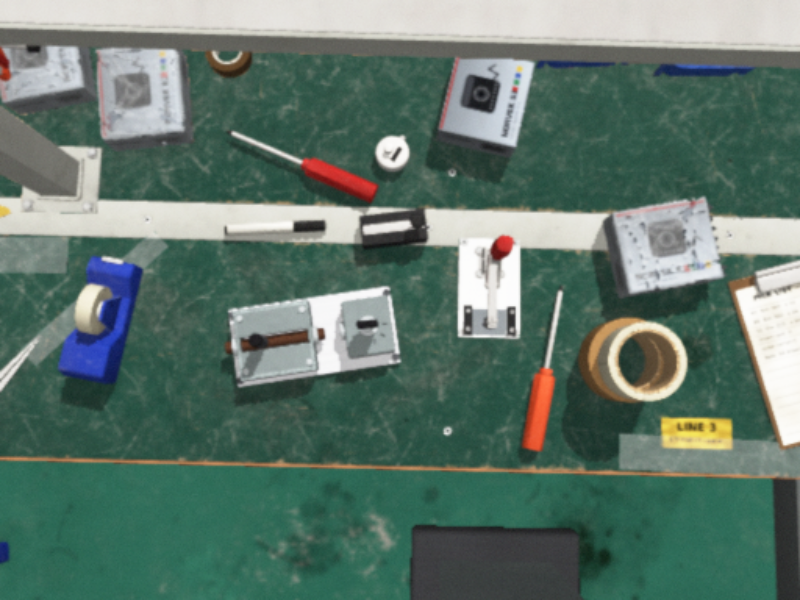

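View pics/scene0.png

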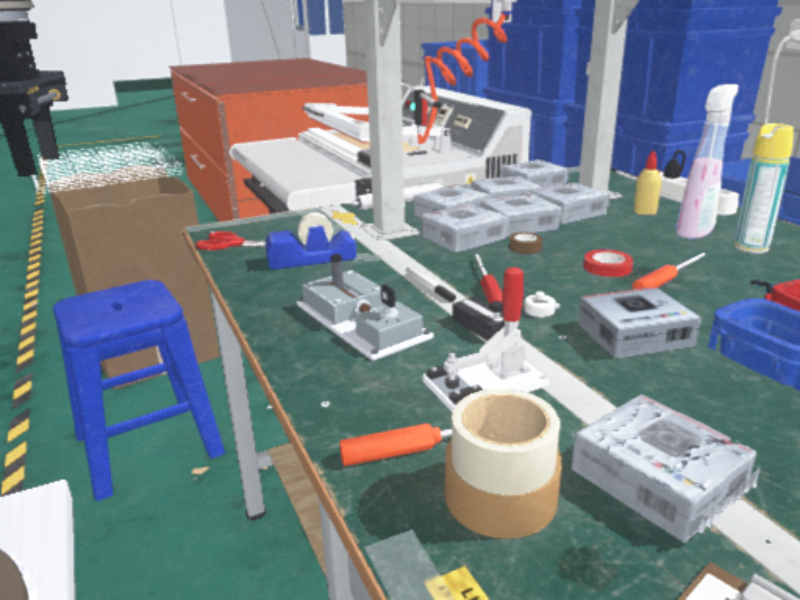

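The top view shows the unit at about (310,335), with knob (257,340), key (367,323), stop block (393,228) and pen (275,228). I'll fit the unit's pose to its masks.

```bash
cat > fit.py <<'E'
from h import *
from scipy.optimize import minimize
def box(x0,x1,w,z0,z1): return np.array([[x,y,z] for x in(x0,x1) for y in(-w/2,w/2) for z in(z0,z1)],float)
B=[box(-105,105,100,0,8),box(-100,-5,88,8,38),box(35,95,72,8,38)]
def pose(q,X):
    c,s=np.cos(q[2]),np.sin(q[2]); return X@np.array([[c,-s,0],[s,c,0],[0,0,1]]).T+[q[0],q[1],0]
def draw(p,q,S=4):
    m=np.zeros((384*S,512*S),np.uint8)
    for b in B: cv2.fillConvexPoly(m,cv2.convexHull(np.round((proj(p,pose(q,b))+.5)*S).astype(np.int32)),1)
    return cv2.resize(m.astype(np.float32),(512,384),interpolation=cv2.INTER_AREA)
E
python3 - <<'E'
from fit import *
obs=[]
for c in("top","scene"):
    p=read_camera(c)
    rs=cut_out("unit",p); print(c,[(round(r["confidence"],2),int(r["region"].sum()),np.round(r["at"])) for r in rs])
    obs.append((p,rs[0]["region"].astype(np.float32)))
def cost(q,o=obs): return sum((np.abs(draw(p,q)-m)).sum()/m.sum() for p,m in o)
for o in(obs[:1],obs[1:],obs):
    r=minimize(cost,[540,325,-1.39],args=(o,),method="Nelder-Mead",options=dict(initial_simplex=[[530,330,-1.39],[550,325,-1.45],[540,310,-1.35],[545,330,-1.3]],xatol=.1,fatol=1e-4))
    q=r.x; print(np.round(q,3),r.fun)
print(pose(q,np.array([[-68,0,61],[65,0,66.]])))
np.save("q.npy",q)
for (p,m),c in zip(obs,("top","scene")):
    for n,z,X in(("knob",61,[-68,0,61]),("key_bow",66,[65,0,66])):
        print(c,n,"pred",proj(p,pose(q,np.array([X],float))))
        for r in cut_out(n,p)[:2]: 
            uv=r["at"];print(round(r["confidence"],2),r["region"].sum(),np.round(uv,1),np.round(at_z(p,uv,z)))
    im=p["image"][:,:,::-1].copy()
    for b in B:
        for u in proj(p,pose(q,b)): cv2.circle(im,tuple(int(v) for v in np.round(u)),1,(0,0,255),-1)
    for X in ([-68,0,38],[-68,0,83],[65,0,79],[65,0,53]): cv2.circle(im,tuple(int(v) for v in np.round(proj(p,pose(q,np.array([X],float)))[0])),1,(0,255,0),-1)
    x,y=(130,165) if c=="top" else (180,150)
    cv2.imwrite(f"pics/{c}1.png",cv2.resize(im[y:y+100,x:x+135],None,fx=5.9,fy=5.9))
E
```

```text
top [(0.75, 5182, array([201., 214.])), (0.55, 431, array([173., 146.]))]
scene [(0.62, 2930, array([232., 203.])), (0.2, 198, array([218., 178.]))]
[535.13  335.606  -1.397] 0.03567637875676155
[535.769 336.518  -1.408] 0.09108361601829529
[535.622 335.966  -1.404] 0.1300586313009262
[[524.31097769 403.01842946  61.        ]
 [546.43416853 271.87131959  66.        ]]
top knob pred [[161.11266414 217.95531814]]
0.98 390 [177.1 215.4] [530. 373.  61.]
top key_bow pred [[230.95280803 207.90237187]]
0.5 68 [233.4 206.2] [550. 267.  66.]
scene knob pred [[214.12509847 170.89961078]]
0.77 186 [215.1 175.9] [516. 374.  61.]
scene key_bow pred [[245.79627946 187.9011783 ]]
0.53 148 [249.1 188.3] [552. 267.  66.]
```

View pics/top1.png

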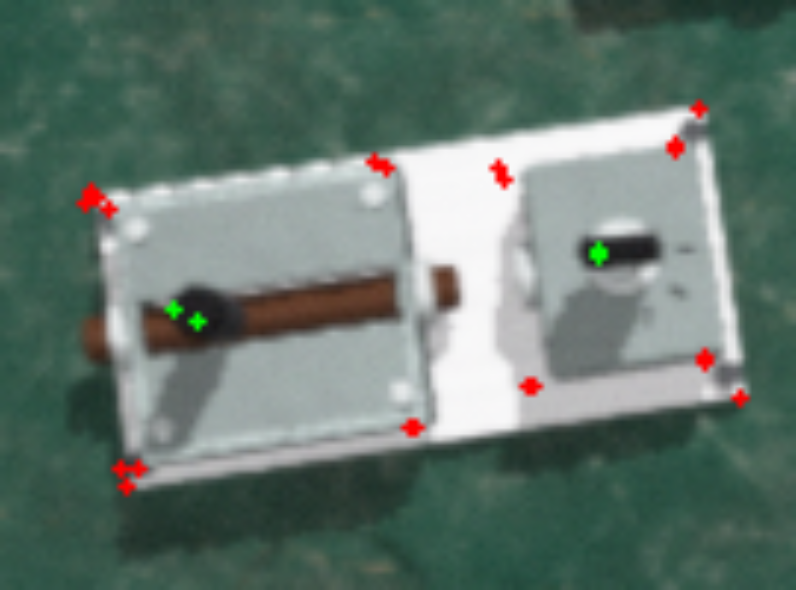

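View pics/scene1.png

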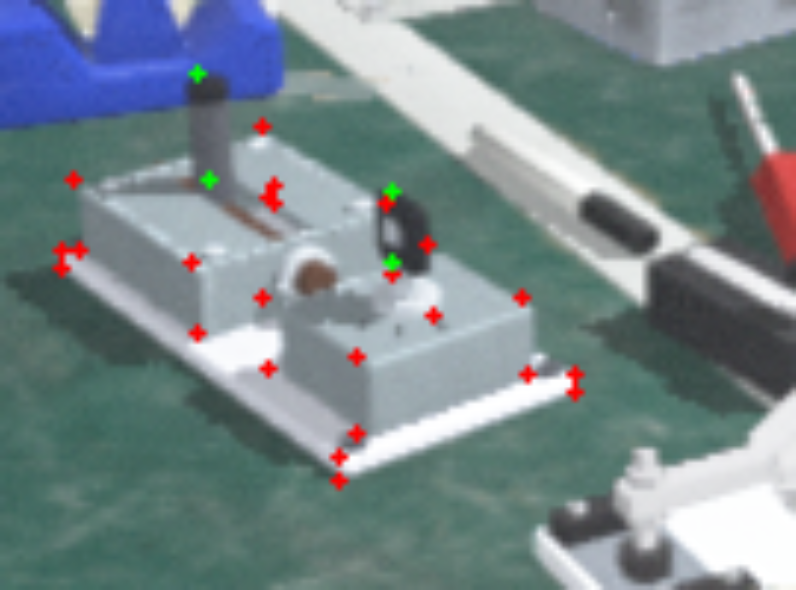

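The overlay shows the fit slid about 4 mm along −x because the mask takes in the bolt's rear stub. Corners read from these crops give a better fit.

```bash
cat > f2.py <<'E'
from fit import *
from scipy.optimize import least_squares
P={"top":[(105,50,8,703,108),(105,-50,8,748,395),(-105,-50,8,133,490),(-100,44,38,108,200),(-5,44,38,402,168),(-5,-44,38,432,428),(-100,-44,38,135,455),(35,36,38,525,160),(95,36,38,700,143),(95,-36,38,725,358),(35,-36,38,550,380),(65,0,79,620,250)],
"scene":[(105,-50,0,340,480),(95,-36,38,372,358),(95,36,38,532,310),(-100,-44,38,80,190),(-5,-44,38,203,270),(-100,44,38,262,138)]}
off={"top":(130,165),"scene":(180,150)}
px=lambda c,x,y:np.array([(x+.5)/5.9-.5+off[c][0],(y+.5)/5.9-.5+off[c][1]])
pic={c:read_camera(c) for c in P}
def res(q,cs):
    return np.concatenate([(proj(pic[c],pose(q,np.array([a[:3] for a in P[c]],float)))-[px(c,*a[3:]) for a in P[c]]).ravel() for c in cs])
for cs in(["top"],["scene"],["top","scene"]):
    r=least_squares(res,[536,332,-1.4],args=(cs,),loss="soft_l1"); print(cs,np.round(r.x,3)); print(np.round(np.abs(res(r.x,cs)).reshape(-1,2).max(1),1))
q=r.x; np.save("q.npy",q)
print("knob0,key",pose(q,np.array([[-68,0,61],[65,0,66.]])))
for c,u,z in(("top",(218,312),83),("top",(620,250),79),("scene",(207,90),83)):
    print(c,z,at_z(pic[c],px(c,*u),z))
E
python3 f2.py
```

```text
['top'] [536.207 329.198  -1.407]
[3.1 2.3 1.8 0.3 1.5 0.7 1.6 1.3 0.4 0.4 0.7 0.3]
['scene'] [536.534 330.334  -1.397]
[2.  1.1 1.  0.6 1.1 0.8]
['top', 'scene'] [536.174 329.273  -1.405]
[3.  2.3 1.8 0.2 1.5 0.7 1.7 1.3 0.5 0.4 0.7 0.4 1.6 1.5 0.6 0.5 1.1 1.2]
knob0,key [[524.94668843 396.33971971  61.        ]
 [546.9052456  265.16494406  66.        ]]
top 83 [524.34620615 388.89117256  83.        ]
top 79 [547.3718779  264.49664732  79.        ]
scene 83 [520.68196505 385.17182797  83.        ]
```

Emit:
move_arm(
  commands=[
    [[0.855,-0.508,-0.25],0.388,1],
    [[0.855,-0.508,-0.25],0.388,1],
    [[0.855,-0.508,-0.25],0.388,1],
    [[0.855,-0.508,-0.25],0.388,1],
    [[0.855,-0.508,-0.25],0.388,1],
    [[0.855,-0.508,-0.25],0.388,1],
    [[0.855,-0.508,-0.25],0.388,1],
    [[0.855,-0.508,-0.25],0.388,1],
    [[0.855,-0.508,-0.25],0.388,1],
    [[0.855,-0.508,-0.25],0.388,1],
    [[0.855,-0.508,-0.25],0.388,1],
    [[0.855,-0.508,-0.25],0.388,1],
    [[0.855,-0.508,-0.25],0.388,1],
    [[0.855,-0.508,-0.25],0.388,1],
    [[0,0,0],0,1],
    [[0,0,0],0,1],
  ],
)

```text
t: 2.53
eef_pos: [526.6, 388.1, 299.1]
tcp_rot: [-3.141, -0.001, -2.979]
ft_force: [-0.5, 0.2, -0.1]
opening: 1.001
grip_force: 0.0
```

Emit:
move_arm(
  commands=[
    [[-0.03,0,-0.5],0,1],
    [[0,0,-0.5],0,1],
    [[0,0,-0.5],0,1],
    [[0,0,-0.4],0,1],
    [[0,0,-0.24],0,1],
    [[0,0,0],0,0.3],
  ],
)

```text
t: 3.03
eef_pos: [524.0, 389.4, 234.3]
tcp_rot: [-3.141, -0.002, -2.976]
ft_force: [-0.4, 0.5, 0.5]
opening: 0.97
grip_force: 0.0
```

```bash
python3 - <<'E'
from h import *
p=read_camera("scene"); a=p["image"][120:240,150:300,::-1]
q=read_camera("top"); b=q["image"][150:270,120:270,::-1]
cv2.imwrite("pics/g1.png",cv2.resize(np.hstack([a,b]),(800,320),interpolation=cv2.INTER_CUBIC)); s=env.state(); print(s["eef_pos"],s["ft_force"],s["opening"])
E
```

```text
[524.61095754 389.4279218  235.91618608] [ 0.98193786 -0.16669281 -0.13985665] 0.8986185779082024
```

View pics/g1.png

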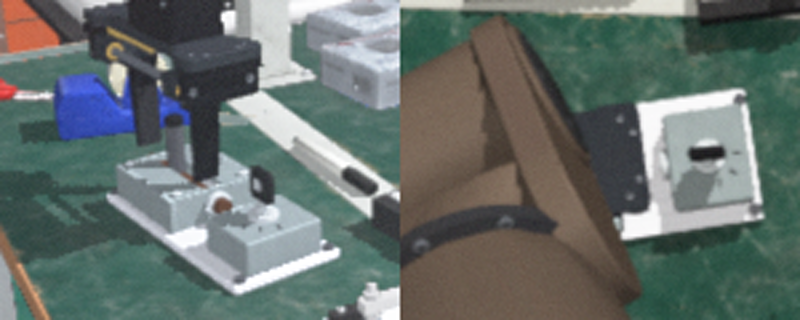

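The knob (175,140 in the left panel) stands between the fingers, so I'm closing.

Emit:
move_arm(
  commands=[
    [[0,0,0],0,-1],
    [[0,0,0],0,-1],
    [[0,0,0],0,-1],
    [[0,0,0],0,-1],
    [[0,0,0],0,-1],
    [[0,0,0],0,-1],
    [[0,0,0],0,-1],
    [[0,0,0],0,-1],
    [[0,0,0],0,-1],
  ],
)

```text
t: 3.88
eef_pos: [524.7, 389.2, 235.5]
tcp_rot: [3.141, 0.0, -2.977]
ft_force: [-1.1, 4.5, -0.6]
opening: 0.272
grip_force: 2.6
```

Emit:
move_arm(
  commands=[
    [[0,0,0],0,-1],
    [[0,0,0],0,-1],
    [[0,0,0],0,-1],
    [[0,0,0],0,-1],
  ],
)

```text
t: 4.22
eef_pos: [524.7, 389.5, 235.6]
tcp_rot: [3.141, 0.001, -2.977]
ft_force: [-0.2, 4.9, -1.0]
opening: 0.163
grip_force: 30.0
```

Emit:
move_arm(
  commands=[
    [[0.01,-0.05,0],0,-1],
    [[0.01,-0.05,0],0,-1],
    [[0.005,-0.05,0],0,-1],
  ],
)

```text
t: 4.47
eef_pos: [525.0, 386.5, 235.6]
tcp_rot: [3.137, 0.002, -2.977]
ft_force: [-5.2, 27.8, -6.5]
opening: 0.161
grip_force: 30.0
```

Emit:
move_arm(
  commands=[
    [[0.008,-0.05,0],0,-1],
    [[0,0,0],0,-1],
  ],
)

```text
t: 4.63
eef_pos: [524.9, 386.0, 235.6]
tcp_rot: [3.136, 0.003, -2.977]
ft_force: [-5.0, 28.5, -6.7]
opening: 0.163
grip_force: 30.0
```

Emit:
move_arm(
  commands=[
    [[-0.01,0.06,0],0,-1],
    [[-0.01,0.06,0],0,-1],
    [[-0.01,0.06,0],0,-1],
    [[-0.01,0.06,0],0,-1],
    [[-0.01,0.06,0],0,-1],
    [[-0.01,0.06,0],0,-1],
    [[-0.01,0.06,0],0,-1],
    [[-0.01,0.06,0],0,-1],
  ],
)

```text
t: 5.3
eef_pos: [523.6, 396.7, 235.5]
tcp_rot: [-3.14, -0.001, -2.977]
ft_force: [1.7, -5.6, 1.8]
opening: 0.166
grip_force: 30.0
```

Emit:
move_arm(
  commands=[
    [[-0.01,0.06,0],0,-1],
    [[-0.01,0.06,0],0,-1],
    [[-0.01,0.06,0],0,-1],
    [[0,0,0],0,-1],
  ],
)

```text
t: 5.63
eef_pos: [522.7, 402.2, 235.6]
tcp_rot: [-3.14, -0.001, -2.977]
ft_force: [0.5, -4.3, 1.0]
opening: 0.161
grip_force: 30.0
```

Emit:
move_arm(
  commands=[
    [[-0.01,0.06,0],0,-1],
    [[-0.01,0.06,0],0,-1],
    [[0,0,0],0,-1],
  ],
)

```text
t: 5.88
eef_pos: [522.5, 404.1, 235.5]
tcp_rot: [-3.137, -0.002, -2.977]
ft_force: [3.3, -21.1, 4.7]
opening: 0.162
grip_force: 30.0
```

Emit:
move_arm(
  commands=[
    [[-0.007,0.04,0],0,-1],
    [[0,0,0],0,-1],
    [[0.01,-0.06,0],0,-1],
    [[0.01,-0.06,0],0,-1],
    [[0.01,-0.06,0],0,-1],
    [[0.01,-0.06,0],0,-1],
    [[0.01,-0.06,0],0,-1],
    [[0.01,-0.06,0],0,-1],
    [[0.01,-0.06,0],0,-1],
    [[0.01,-0.06,0],0,-1],
    [[0.01,-0.06,0],0,-1],
    [[0.01,-0.06,0],0,-1],
    [[0.01,-0.06,0],0,-1],
    [[0,0,0],0,-1],
  ],
)

```text
t: 7.05
eef_pos: [524.8, 388.4, 235.5]
tcp_rot: [3.14, 0.001, -2.977]
ft_force: [0.4, 4.4, -1.5]
opening: 0.16
grip_force: 30.0
```

Emit:
move_arm(
  commands=[
    [[0.01,-0.06,0],0,-1],
    [[0.01,-0.06,0],0,-1],
    [[0.007,-0.04,0],0,-1],
    [[0,0,0],0,-1],
  ],
)

```text
t: 7.38
eef_pos: [524.9, 386.1, 235.6]
tcp_rot: [3.136, 0.003, -2.977]
ft_force: [-3.3, 27.7, -6.8]
opening: 0.163
grip_force: 30.0
```

Emit:
move_arm(
  commands=[
    [[-0.01,0.06,0],0,-1],
    [[-0.01,0.06,0],0,-1],
    [[-0.01,0.06,0],0,-1],
    [[-0.01,0.06,0],0,-1],
    [[-0.01,0.06,0],0,-1],
    [[-0.01,0.06,0],0,-1],
    [[-0.01,0.06,0],0,-1],
    [[-0.01,0.06,0],0,-1],
    [[-0.01,0.06,0],0,-1],
    [[-0.01,0.06,0],0,-1],
    [[-0.01,0.06,0],0,-1],
    [[-0.01,0.06,0],0,-1],
    [[-0.01,0.06,0],0,-1],
    [[0,0,0],0,-1],
  ],
)

```text
t: 8.55
eef_pos: [522.6, 404.1, 235.5]
tcp_rot: [-3.137, -0.002, -2.977]
ft_force: [4.1, -20.8, 5.5]
opening: 0.168
grip_force: 30.0
```

Emit:
move_arm(
  commands=[
    [[0.01,-0.06,0],0,-1],
    [[0.01,-0.06,0],0,-1],
    [[0.01,-0.06,0],0,-1],
    [[0.01,-0.06,0],0,-1],
    [[0.01,-0.06,0],0,-1],
    [[0.01,-0.06,0],0,-1],
    [[0.01,-0.06,0],0,-1],
    [[0.01,-0.06,0],0,-1],
    [[0.01,-0.06,0],0,-1],
    [[0.01,-0.06,0],0,-1],
    [[0.01,-0.06,0],0,-1],
    [[0.01,-0.06,0],0,-1],
    [[0.01,-0.06,0],0,-1],
    [[0,0,0],0,-1],
  ],
)

```text
t: 9.72
eef_pos: [525.7, 383.5, 235.6]
tcp_rot: [3.141, 0.001, -2.977]
ft_force: [0.4, 4.2, -1.2]
opening: 0.161
grip_force: 30.0
```

It has run past the jam, so I'm pushing it home.

Emit:
move_arm(
  commands=[
    [[0.01,-0.06,0],0,-1],
    [[0.01,-0.06,0],0,-1],
    [[0.01,-0.06,0],0,-1],
    [[0.01,-0.06,0],0,-1],
    [[0.01,-0.06,0],0,-1],
    [[0.01,-0.06,0],0,-1],
    [[0.01,-0.06,0],0,-1],
    [[0.01,-0.06,0],0,-1],
    [[0.01,-0.06,0],0,-1],
    [[0.01,-0.06,0],0,-1],
    [[0.01,-0.06,0],0,-1],
    [[0.01,-0.06,0],0,-1],
    [[0.01,-0.06,0],0,-1],
    [[0.01,-0.06,0],0,-1],
    [[0.01,-0.06,0],0,-1],
    [[0.01,-0.06,0],0,-1],
    [[0,0,0],0,-1],
  ],
)

```text
t: 11.13
eef_pos: [530.7, 354.5, 235.6]
tcp_rot: [3.141, 0.001, -2.977]
ft_force: [1.9, 4.3, -1.8]
opening: 0.166
grip_force: 30.0
```

Emit:
move_arm(
  commands=[
    [[0.01,-0.06,0],0,-1],
    [[0.01,-0.06,0],0,-1],
    [[0.01,-0.06,0],0,-1],
    [[0.005,-0.05,0],0,-1],
    [[0,0,0],0,-1],
  ],
)

```text
t: 11.55
eef_pos: [531.2, 349.8, 235.6]
tcp_rot: [3.137, 0.003, -2.977]
ft_force: [-1.1, 25.2, -7.3]
opening: 0.163
grip_force: 30.0
```

Emit:
move_arm(
  commands=[
    [[0.01,-0.06,0],0,-1],
    [[0,0,0],0,-1],
    [[0,0,0],0,-1],
  ],
)

```text
t: 11.8
eef_pos: [531.1, 349.4, 235.6]
tcp_rot: [3.135, 0.004, -2.977]
ft_force: [-2.5, 37.1, -8.8]
opening: 0.165
grip_force: 30.0
```

Emit:
move_arm(
  commands=[
    [[-0.01,0.06,0],0,-1],
    [[-0.005,0.03,0],0,-1],
    [[0,0,0],0,0],
    [[0,0,0],0,0],
    [[0,0,0],0,0],
    [[0,0,0],0,0],
    [[0,0,0],0,0],
  ],
)

```text
t: 12.38
eef_pos: [531.5, 348.0, 235.6]
tcp_rot: [-3.141, -0.0, -2.977]
ft_force: [0.4, 0.8, -0.7]
opening: 0.459
grip_force: 0.0
```

Emit:
move_arm(
  commands=[
    [[0,0,0.5],0,0],
    [[0,0,0.6],0,0],
    [[0,0,0.7],0,0],
    [[0,0,0.7],0,0],
    [[0,0,0.5],0,0],
    [[0,0,0],0,0],
  ],
)

```text
t: 12.88
eef_pos: [531.8, 348.2, 328.8]
tcp_rot: [3.14, 0.005, -2.977]
ft_force: [0.2, -0.5, 0.3]
opening: 0.496
grip_force: 0.0
```

Emit:
move_arm(
  commands=[
    [[0.025,-0.14,0],-0.981,0],
    [[0.025,-0.14,0],-0.981,0],
    [[0.025,-0.14,0],-0.981,0],
    [[0.025,-0.14,0],-0.981,0],
    [[0.025,-0.14,0],-0.981,0],
    [[0.025,-0.14,0],-0.981,0],
    [[0.025,-0.14,0],-0.981,0],
    [[0.025,-0.14,0],-0.981,0],
    [[0.025,-0.14,0],-0.981,0],
    [[0.025,-0.14,0],-0.981,0],
    [[0.025,-0.14,0],-0.981,0],
    [[0.025,-0.14,0],-0.981,0],
    [[0.025,-0.14,0],-0.981,0],
    [[0.025,-0.14,0],-0.981,0],
    [[0.025,-0.14,0],-0.981,0],
    [[0.025,-0.14,0],-0.981,0],
    [[0.025,-0.14,0],-0.981,0],
    [[0.025,-0.14,0],-0.981,0],
    [[0.025,-0.14,0],-0.981,0],
    [[0.025,-0.14,0],-0.981,0],
  ],
)

```text
t: 14.55
eef_pos: [546.4, 263.8, 324.5]
tcp_rot: [-3.14, 0.0, 1.733]
ft_force: [-0.2, 0.5, 0.1]
opening: 0.498
grip_force: 0.0
```

```bash
python3 - <<'E'
from h import *
p=read_camera("scene"); a=p["image"][120:240,150:300,::-1]
q=read_camera("top"); b=q["image"][150:270,120:270,::-1]
cv2.imwrite("pics/g2.png",cv2.resize(np.hstack([a,b]),(800,320),interpolation=cv2.INTER_CUBIC)); s=env.state(); print(s["eef_pos"],s["tcp_rot"],s["joints"],s["opening"])
for n,z in (("knob",61),("key_bow",66)):
  for r in search_frame(n,p)[:1]: print(n,r["confidence"],at_z(p,r["at"],z))
E
```

```text
[546.48146554 263.62219262 324.67760141] [-3.14047616e+00  3.43289597e-04  1.73465630e+00] [ 3.40660073e-01  5.53284852e-01  1.68920451e+00 -1.80690757e-04
  9.00262759e-01  1.76912656e-01] 0.500397442413552
knob 0.69 [526.989759   335.03499783  61.        ]
key_bow 0.43 [547.81399582 263.31056114  66.        ]
```

View pics/g2.png

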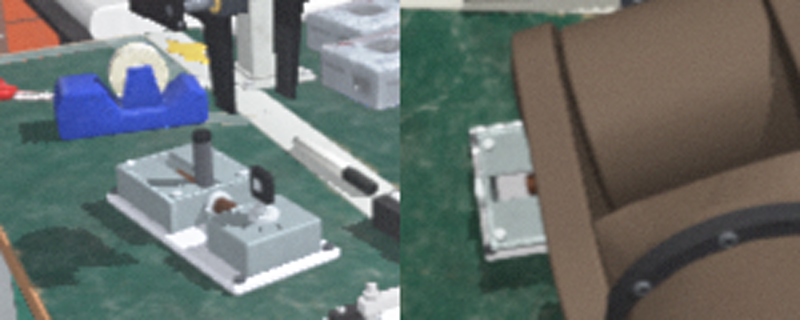

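```bash
python3 - <<'E'
from fit import *
q=[536.2,329.3,-1.405]; p=read_camera("scene")
for x in(-33,-28,-23): print(x,(proj(p,pose(q,np.array([[x,0,38],[x,0,83.]])))-[150,120])*800/300)
print((proj(p,pose(q,np.array([[65,0,53],[65,0,79.]])))-[150,120])*800/300)
E
```

```text
-33 [[196.6975354  175.58854427]
 [193.53502365 126.4720737 ]]
-28 [[199.72652333 177.52026584]
 [196.61421051 128.24547157]]
-23 [[202.77958927 179.46734304]
 [199.71838542 130.03326082]]
[[260.13037635 199.24973104]
 [258.97293684 168.8090505 ]]
```

The knob shows at about (202,134), matching unit x=-23, so the bolt is home. Descending on the key.

Emit:
move_arm(
  commands=[
    [[0,0.01,-0.6],0,0],
    [[0,0.01,-0.7],0,0],
    [[0,0,-0.7],0,0],
    [[0,0,-0.5],0,0],
    [[0,0,-0.3],0,0],
    [[0,0,-0.13],0,0],
    [[0,0,0],0,0],
    [[0,0,0],0,-1],
    [[0,0,0],0,-1],
    [[0,0,0],0,-1],
    [[0,0,0],0,-1],
    [[0,0,0],0,-1],
    [[0,0,0],0,-1],
    [[0,0,0],0,-1],
  ],
)

```text
t: 15.97
eef_pos: [547.7, 265.1, 238.7]
tcp_rot: [3.136, -0.001, 1.737]
ft_force: [5.4, -0.1, -1.1]
opening: 0.095
grip_force: 56.1
```

Emit:
move_arm(
  commands=[
    [[0,0,0],-0.5,-1],
    [[0,0,0],-0.8,-1],
    [[0,0,0],-0.8,-1],
    [[0,0,0],-0.8,-1],
    [[0,0,0],-0.8,-1],
    [[0,0,0],-0.8,-1],
    [[0,0,0],-0.8,-1],
    [[0,0,0],-0.8,-1],
    [[0,0,0],-0.8,-1],
    [[0,0,0],-0.8,-1],
    [[0,0,0],-0.8,-1],
    [[0,0,0],-0.8,-1],
    [[0,0,0],-0.8,-1],
    [[0,0,0],-0.8,-1],
    [[0,0,0],-0.8,-1],
    [[0,0,0],-0.8,-1],
    [[0,0,0],-0.8,-1],
    [[0,0,0],-0.8,-1],
    [[0,0,0],-0.8,-1],
  ],
)

```text
t: 17.55
eef_pos: [548.2, 264.7, 238.8]
tcp_rot: [3.139, -0.007, 0.542]
ft_force: [12.0, -1.3, 0.8]
opening: 0.095
grip_force: 45.4
```

```bash
python3 -c "
from h import *
s=env.state();print(s['tcp_rot'],s['moment'],s['ft_force'],s['eef_pos'])"
```

```text
[ 3.13905126 -0.00657637  0.54214124] [-0.7770651  -1.92074641  0.17419937] [11.97206627 -1.34193339  0.84672396] [548.19653106 264.73153222 238.81666355]
```

Emit:
move_arm(
  commands=[
    [[0.02,0,0],-0.6,-1],
    [[0.01,0,0],-0.6,-1],
    [[0,0,0],-0.4,-1],
  ],
)

```text
t: 17.8
eef_pos: [548.6, 264.7, 238.9]
tcp_rot: [3.14, -0.005, 0.415]
ft_force: [7.3, -1.7, 3.9]
opening: 0.09
grip_force: 46.6
```

```bash
python3 -c "
from h import *
s=env.state();print(s['tcp_rot'],s['moment'],s['ft_force'],s['eef_pos'])"
```

```text
[ 3.140115   -0.00512184  0.41504782] [-0.71279349 -1.22842848  0.57581261] [ 7.26070812 -1.70908952  3.90662013] [548.6439863  264.70924613 238.85455089]
```

End stop reached (moment has risen to 0.58 N m). Holding, then releasing.

Emit:
move_arm(
  commands=[
    [[0,0,0],0,-1],
    [[0,0,0],0,-1],
    [[0,0,0],0,-1],
    [[0,0,0],0,-1],
    [[0,0,0],0,-1],
    [[0,0,0],0,0.2],
    [[0,0,0],0,0.2],
    [[0,0,0],0,0.2],
    [[0,0,0],0,0.2],
    [[0,0,0],0,0.2],
    [[0,0,0],0,0.2],
    [[0,0,0],0,0.2],
  ],
)

```text
t: 18.8
eef_pos: [547.2, 264.8, 237.4]
tcp_rot: [-3.142, 0.001, 0.417]
ft_force: [-0.7, 0.1, -0.1]
opening: 0.526
grip_force: 0.0
```

Emit:
move_arm(
  commands=[
    [[0,0,0.3],0,0.2],
    [[0,0,0.6],0,0.2],
    [[0,0,0.7],0,0.2],
    [[0,0,0.7],0,0.2],
    [[0,0,0.7],0,0.2],
    [[0,0,0.7],0,0.2],
    [[-0.5,0.5,0.5],0,0.2],
    [[-0.8,0.6,0],0,0.2],
    [[-0.8,0.6,0],0,0.2],
    [[-0.8,0.6,0],0,0.2],
    [[-0.8,0.6,0],0,0.2],
    [[-0.6,0.6,0],0,0.2],
    [[0,0,0],0,0.2],
  ],
)

```text
t: 19.88
eef_pos: [415.4, 371.9, 364.5]
tcp_rot: [-3.141, 0.0, 0.42]
ft_force: [-0.4, 0.1, -0.0]
opening: 0.6
grip_force: 0.0
```

```bash
python3 - <<'E'
from h import *
p=read_camera("scene"); a=p["image"][120:240,150:300,::-1]
q=read_camera("top"); b=q["image"][150:270,120:270,::-1]
cv2.imwrite("pics/g3.png",cv2.resize(np.hstack([a,b]),(800,320),interpolation=cv2.INTER_CUBIC)); s=env.state(); print(s["eef_pos"],s["opening"],s["ft_force"])
E
```

```text
[417.84856984 370.25966296 364.307936  ] 0.5960531482759754 [ 0.28502752 -0.30977941  0.31867671]
```

View pics/g3.png

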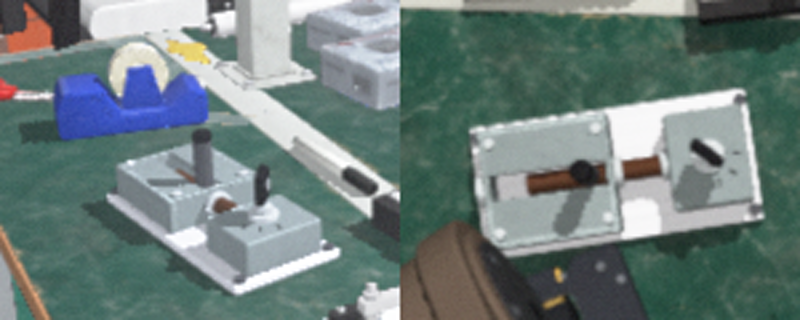

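The key (706,153) sits about 40° clockwise of the unit axis, which is run. The bolt tip is in the switch box and everything else is undisturbed.

```bash
python3 -c "
from cell import env
print(env.job_done())"
```

```text
the job is handed in; nothing more can be done
None
```

The job is handed in. The bolt came free after two pairs of strokes and is pushed home to its stop. The key was then turned to start, held for about half a second and let go; the last picture shows it at run. No loose item near the unit was touched.

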